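# Feed a slide case through the specimen hatch flap

### The job

Push the flat white slide case along the steel feed deck, in through the hanging flap of the specimen hatch and far enough that it drops down the chute into the tray, then draw your fingers back out so that the flap swings shut. Only push the case with the fingertips, never pick it up or carry it, and leave the jar, the beaker and the bottle where they stand.

Things in the scene. Friction and masses are not known exactly. Their poses are not given: they have to be found in the camera images.
- hatch: Specimen hatch fixed to the bench. x axis = feed direction, z up, origin on the bench straight below the hanging flap, on the centre line. In this frame, mm: flat steel feed deck from x -225 to 35, 170 wide, top at z 80; rails 16 high along its edges, inner faces at y +-80; two slanting guides 16 high (x -58, y +-78 to x 0, y +-47) funnel to the mouth, 92 wide between two posts at x 0.
- sill (a point): Point on the deck surface in the middle of the mouth, straight below the hanging flap (hatch frame 0, 0, 80 mm); axes as the hatch's.
- lintel (a point): Middle of the underside of the lintel bar over the mouth, 64 mm above the deck (hatch frame 0, 0, 144 mm). The bar is 12 mm thick along x (x -6 to 6) and 10 mm high. It stops an upright finger at x = -6 mm: lean the fingers, tips forward 30 to 45 degrees, to reach in under it. A clear hood (x 6 to 108, up to z 158, walls at y +-52) covers the space behind.
- crest (a point): Middle of the crest where the deck ends, 35 mm past the flap (hatch frame 35, 0, 80 mm). From here a polished steel ramp falls at 45 degrees. The case tips over and slides down by itself once its centre is past the crest, its rear face then just past the flap plane: the fingertips must follow it about 5 to 20 mm in beyond the flap.
- tray (a point): Middle of the tray floor at the foot of the ramp (hatch frame 163, 0, 12 mm). The floor runs from x = 103 to the end wall at x = 223 mm, 108 wide, walls 40 mm high, open above. The case comes to rest here.
- flap (a joint): Thin grey plastic flap, 84 mm wide, 59 mm long, 4 mm thick, 30 g, hung in the mouth on a free level hinge 62 mm above the deck; lower edge 3 mm above the deck. 0 rad = hanging shut, grows as the lower edge swings inward (feed direction), up to 1.5; it cannot swing outward. Only its own weight shuts it; it rests on whatever is under it and slides off it.
- case_center (a point): Centre of the slide case, a closed flat white plastic box 70 long (its x axis) x 60 wide (y) x 28 high (z) mm, about 110 g (70 to 140 percent of it), lying loose on the feed deck with its underside at z = 80 mm. Its x axis starts within about 20 degrees of the feed direction, its centre 130 to 160 mm before the flap and up to 25 mm off the centre line.
- jar: Amber jar with white cap, 56 mm diameter, 75 mm high, standing on the bench beyond the hatch; origin at the centre of its underside. Leave alone.
- beaker: White open beaker, 64 mm diameter at the rim, 85 mm high, standing on the bench; origin at the centre of its underside. Leave alone.
- reagent: White bottle with cap, 52 mm diameter, 120 mm high, standing on the bench; origin at the centre of its underside. Leave alone.
There are look-alikes about, which are no part of the job. Leave any green or yellow look-alike of the part that bears case_center alone.

How it is judged:
On the way, in this order (a step that is already met when the one before it is completed fails the run):
1. the case, lying on the deck in the mouth, holds the flap open (value of joint flap above 0.35 rad and x of case_center in the frame of hatch between -0.03 and 0.06 m and z of case_center in the frame of hatch below 0.105 m), for 0.05 s.
2. the case is down the chute and the flap has swung shut (x of case_center in the frame of hatch above 0.085 m and z of case_center in the frame of hatch below 0.065 m and value of joint flap below 0.1 rad), for 0.2 s.
At the end, for the whole second after the job is handed in: The case lies still at the bottom of the chute in the tray (centre 85 to 225 mm past the flap, within 60 mm of the centre line, less than 65 mm above the bench) and the flap hangs shut (less than 0.1 rad) (all of step 2 and x of case_center in the frame of hatch below 0.225 m and y of case_center in the frame of hatch between -0.06 and 0.06 m and linear speed of case below 0.03 m/s); the robot touches nothing.
It fails at once if the case is lifted (its centre more than 18 mm above its height on the deck) (z of case_center in the frame of hatch above 0.112 m).
It fails at once if a bystander is moved by more than 20 mm (distance of any of jar, beaker, reagent from where it was at the start of the episode above 0.02 m).
It also fails if it takes over 40 s, if anything falls off the work surface, if the arm or the gripper's body presses on something with over 40 N, if the wrist force passes 120 N, or if a joint passes its speed limit or range.

### The arm

A 7-joint arm with a two-finger parallel gripper is mounted at the origin on the work surface. World frame = base frame: x ahead of the robot, y to its left, z up, the work surface at z = 0. Lengths are in m, angles in rad, forces in N, time in s.
With the tool pointing down it reaches from about 0.425 to 0.925 m from the base axis. Payload 6.8 kg.
Tool frame: the origin (TCP) lies midway between the tips of the shut fingers; the grasp point (between the pads) lies 19 mm behind it; z points along the fingers, y is the direction in which the jaws open and shut (so a half turn about z gives the same grasp; the last joint's range is limited). The gripper opens to 85 mm and grips with 20 to 120 N. Pads are 22 mm wide; open, the fingers measure 114 mm over their backs; the gripper's body (76 mm by 85 mm) begins 54 mm behind the grasp point. The pads swing forward as they close: fully open they stand 13 mm farther back than shut.
Start: joints at [1.161, 0.477, 0.022, 1.555, -0.011, 1.109, -0.083], TCP at [0.201, -0.645, 0.231] pointing down, gripper open.
Joint ranges: [-2.96, 2.96], [-0.34, 2.1], [-1.41, 1.46], [0.24, 2.44], [-1.37, 4.51], [0.17, 1.92], [-2.96, 2.96]. Speed limits (rad/s): [2.39, 2.39, 3.14, 3.14, 3.14, 3.14, 3.14].

### API

Orientations are given as a rotation vector (axis times angle).
In Python, from bench import r, imaging gives the robot as it stands.
- The arm moves only by the tool jog_arm, never from a script. Its argument "rows" is a list of rows, each an object with "delta_rot": the turn, a rotation vector about the tool's x, y, z in degrees, a list of three; "xyz": the shift along the tool's x, y, z in cm, a list of three; "fingers": the closure, from 0 (fully open) to 1 (shut). A call has exactly 5 rows; each row is the pose to reach, as a shift and turn from the pose measured when the call began, along the tool's axes at that moment; what a row does not reach only later rows make up. A row lasts 1/12 s, in which the tool goes at most 41.7 mm and 7.16 degrees, less where a joint would pass 70% of its speed; a pose out of reach is approached as far as the arm can. A call with a gripper value outside its range is refused whole. The fingers move at their own pace and stop on an object; "grip_force" is the grip in N (left out, the last holds). Time passes only in rows, so rows that repeat a pose let the fingers close, or fill a call up. It gives the time, the measured TCP pose, the force and the opening at its end, in the units of the state.
- r.get_obs(): the state, without advancing time (a new reading comes with each control period).
- imaging.grab_frame(name): name is "scene" or "top" or "wrist"; returns the picture (420x560x3 uint8, blue, green, red); there is no depth.
- imaging.camera_info(name): a dict with "camera_matrix" (3x3 intrinsics, pixels), "k1" (the pictures are not rectified: a ray, as slopes to the right and down, at radius r is drawn at 1 + k1 r^2 times it, then the intrinsics apply), "xyz" and "attitude" of the camera in the world. Camera axes: x right, y down, z forward; pixel columns grow to the right and rows downward; lengths in m; the calibration is good to about 2 mm. A picture is of the moment at which its call begins: read the wrist's pose just before it. camera_info takes no time and is no camera call; for the wrist camera it gives the pose at the moment of the call.
- r.hand_in(): hands the job in, once; it reports no verdict.
Trained networks look in the newest picture that a camera, given by its name, has taken for a name from the list of things; names that differ only in an ending like _2 or _b are one class to them, and where a whole thing is asked for, a point or a joint stands for the part that bears it (a point fixed in the world has none). Each returns a list of dicts, best first, with "conf" (0 to 1); they miss things now and then, are a little off and sometimes report something else, mostly with a low value. They report only what shows in the picture. A call takes as long as a camera call. They do not tell look-alikes from the thing itself.
- imaging.find_in(camera, query): "position" ([column, row] in pixels, amid what is visible of it).
- imaging.cut_out(camera, query): "region" (420x560 bool, what is visible of it) and "position" ([column, row] in pixels, amid what is visible of it).
- imaging.tip_of(camera, query): "position" ([column, row] in pixels: a listed point, or the origin of a listed thing).
The state is a dict: "clock": time; "joints": joint angles; "qvel": joint speeds; "tau": joint torques, N m; "tcp_pos": TCP position; "orientation": TCP orientation; "contact_force": force on the tool from outside, world axes, zero at the start; "moment": the same for the moment, N m; "grip_width": finger opening in m.
Only numpy, scipy, OpenCV 4.12 (cv2) and the standard library are available. Lean on these libraries where they do the work, as an engineer would, in place of code of your own. Each camera call takes 0.05 s, during which the arm holds its last target.

## Working session

There is one attempt and no reset: what is moved stays moved. The work goes in short steps, Python scripts to look and compute and a tool call to move; the robot and the scene stay as the last step left them, time stands still between calls to the robot, and variables do not carry over. Pictures are saved under pics/ and viewed, and the job is handed in when it is done.

Besides the shell and the picture viewer there is one more tool, called after "Call:" in YAML: its name, and indented under it one key for each argument. jog_arm: Moves the arm, as the interface text tells. Its arguments: {"type":"object","properties":{"rows":{"type":"array","items":{"type":"object","properties":{"delta_rot":{"type":"array","items":{"type":"number"}},"xyz":{"type":"array","items":{"type":"number"}},"fingers":{"type":"number"}}}},"grip_force":{"type":"number"}},"required":["rows"]}

```bash
mkdir -p pics; ls; python3 - <<'E'
from bench import r, imaging
import cv2
o=r.get_obs(); print({k:o[k] for k in ('clock','tcp_pos','orientation','grip_width')})
for c in ("scene","top"):
    im=imaging.grab_frame(c); cv2.imwrite(f"pics/{c}0.png",im)
    print(c,imaging.camera_info(c))
    for q in ("case_center","sill","crest","tray","lintel"):
        print(q,[(x['conf'],x['position']) for x in imaging.tip_of(c,q)])
print(r.get_obs()['clock'])
E
```

```text
pics
{'clock': 0.0, 'tcp_pos': array([ 0.20039367, -0.64393662,  0.23032788]), 'orientation': array([-3.10412821e+00, -4.71964140e-01,  7.30108180e-04]), 'grip_width': 0.08588463511123921}
scene {'camera_matrix': array([[467.18375502,   0.        , 275.03063858],
       [  0.        , 467.18375502, 212.34440678],
       [  0.        ,   0.        ,   1.        ]]), 'k1': -0.06759011622406508, 'xyz': array([ 1.06747123, -0.18385386,  0.88480282]), 'attitude': array([-2.17282474, -1.41562507,  0.43258671])}
case_center [(0.8, [200.6, 190.6]), (0.63, [149.6, 280.7]), (0.61, [252.4, 221.2]), (0.55, [155.1, 223.5])]
sill [(0.7, [303.7, 194.3])]
crest [(0.82, [313.8, 188.6])]
tray [(0.68, [362.8, 187.7]), (0.47, [223.8, 355.1])]
lintel [(0.74, [304.8, 175.4])]
top {'camera_matrix': array([[491.62713086,   0.        , 279.80346061],
       [  0.        , 491.62713086, 203.97890284],
       [  0.        ,   0.        ,   1.        ]]), 'k1': -0.07258332403023306, 'xyz': array([0.39327494, 0.02336735, 1.10332464]), 'attitude': array([-2.11183349,  2.10833551, -0.1797213 ])}
case_center [(0.93, [301.5, 212.6]), (0.69, [382.2, 279.1]), (0.68, [329.9, 300.0])]
sill [(0.81, [243.4, 227.7])]
crest []
tray [(0.65, [172.6, 237.0])]
lintel [(0.68, [238.9, 221.1])]
0.6
```

View pics/scene0.png

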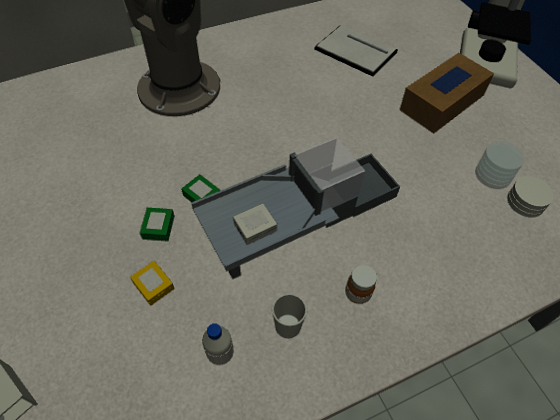

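View pics/top0.png

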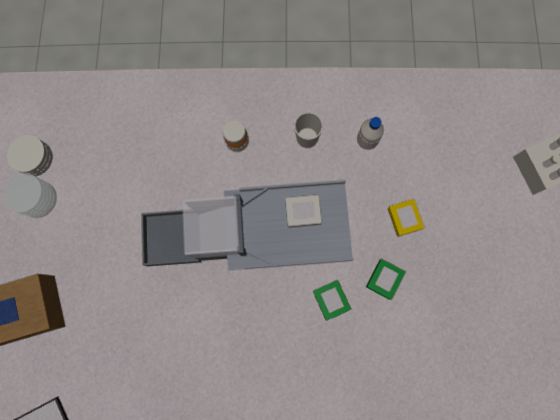

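```bash
cat > h.py <<'E'
import numpy as np, cv2
from scipy.spatial.transform import Rotation as R
from scipy.optimize import least_squares
from bench import r, imaging
def proj(ci,P):
    P=np.atleast_2d(P); K=ci['camera_matrix']
    rv=R.from_rotvec(ci['attitude']).inv()
    t=-rv.apply(ci['xyz'])
    p,_=cv2.projectPoints(P.astype(float),rv.as_rotvec(),t,K,np.array([ci['k1'],0,0,0.]))
    return p[:,0]
def ray(ci,px,z):
    u=cv2.undistortPoints(np.array([[px]],float),ci['camera_matrix'],np.array([ci['k1'],0,0,0.]))[0,0]
    d=R.from_rotvec(ci['attitude']).apply([u[0],u[1],1]); o=ci['xyz']
    return o+d*(z-o[2])/d[2]
def H(p,P):
    c,s=np.cos(p[2]),np.sin(p[2]); P=np.atleast_2d(P)/1000.
    return np.c_[p[0]+c*P[:,0]-s*P[:,1],p[1]+s*P[:,0]+c*P[:,1],P[:,2]]
E
python3 - <<'E'
from h import *
ci={c:imaging.camera_info(c) for c in ("scene","top")}
obs=[("scene",[0,0,80],[303.7,194.3]),("scene",[35,0,80],[313.8,188.6]),("scene",[163,0,12],[362.8,187.7]),("scene",[0,0,144],[304.8,175.4]),
("top",[0,0,80],[243.4,227.7]),("top",[163,0,12],[172.6,237]),("top",[0,0,144],[238.9,221.1])]
f=lambda p:np.concatenate([proj(ci[c],H(p,P))[0]-px for c,P,px in obs])
s0=ray(ci['top'],[243,227],.08);t0=ray(ci['top'],[172,237],.012)
g=[s0[0],s0[1],np.arctan2(*(t0-s0)[[1,0]])]
s=least_squares(f,g,loss='soft_l1'); p=s.x; print(p,f(p).round(1).reshape(-1,2).tolist())
segs=[[(-225,-80,96),(0,-80,96)],[(-225,80,96),(0,80,96)],[(-225,-85,80),(-225,85,80)],[(-58,78,96),(0,47,96)],[(-58,-78,96),(0,-47,96)],[(0,-46,80),(0,46,80)],
[(223,-54,40),(223,54,40)],[(103,-54,40),(223,-54,40)],[(103,54,40),(223,54,40)],[(6,-52,158),(108,-52,158)],[(6,52,158),(108,52,158)],[(108,-52,158),(108,52,158)]]
for c,(x0,y0,x1,y1) in {"scene":(170,120,430,300),"top":(120,150,380,300)}.items():
    im=cv2.imread(f"pics/{c}0.png"); k=3
    im=cv2.resize(im,None,fx=k,fy=k,interpolation=cv2.INTER_CUBIC)
    raw=im.copy()
    for a,b in segs:
        q=(proj(ci[c],H(p,[a,b]))*k+1).astype(int); cv2.line(im,tuple(map(int,q[0])),tuple(map(int,q[1])),(0,0,255),1)
    cv2.imwrite(f"pics/{c}_ov.png",im[y0*k:y1*k,x0*k:x1*k]); cv2.imwrite(f"pics/{c}_raw.png",raw[y0*k:y1*k,x0*k:x1*k])
E
```

```text
[0.5413412  0.12576114 1.628393  ] [[-0.3, 0.4], [3.6, 0.3], [-1.3, -0.5], [0.4, 0.5], [-1.1, 0.3], [0.6, -0.7], [0.3, 2.2]]
```

View pics/scene_ov.png

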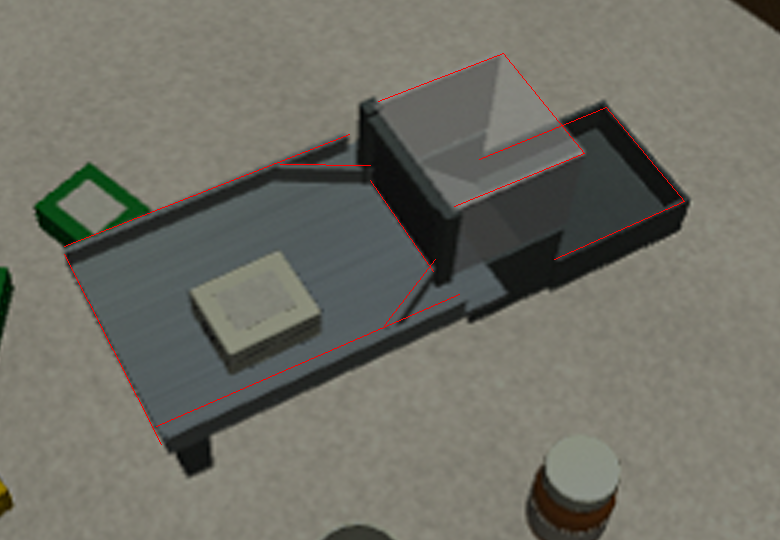

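View pics/top_ov.png

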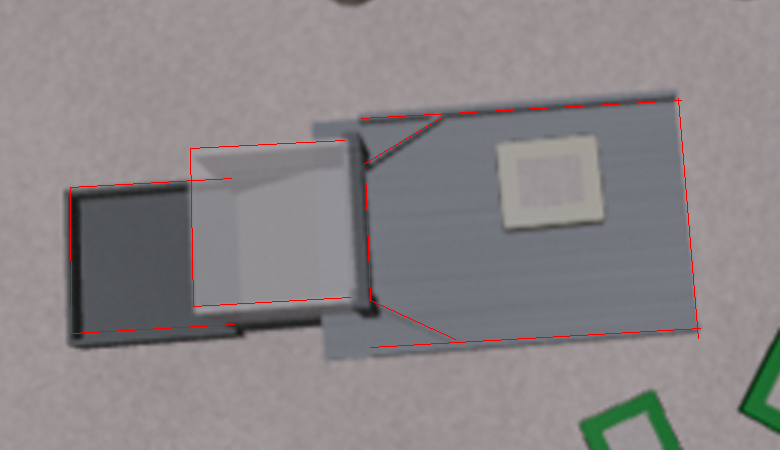

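```bash
python3 - <<'E'
import cv2
im=cv2.imread("pics/scene0.png"); 
a=cv2.resize(im[190:275,185:285],None,fx=7.5,fy=7,interpolation=cv2.INTER_CUBIC)
cv2.imwrite("pics/z1.png",cv2.convertScaleAbs(cv2.resize(im[190:275,190:295],None,fx=7,fy=7,interpolation=cv2.INTER_CUBIC),alpha=1.6))
cv2.imwrite("pics/z2.png",cv2.convertScaleAbs(cv2.resize(im[145:230,285:390],None,fx=7,fy=7,interpolation=cv2.INTER_CUBIC),alpha=1.6))
im=cv2.imread("pics/top0.png")
cv2.imwrite("pics/z3.png",cv2.convertScaleAbs(cv2.resize(im[175:280,225:360],None,fx=5.6,fy=5.6,interpolation=cv2.INTER_CUBIC),alpha=1.4))
E
```

```text
(no output)
```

View pics/z1.png

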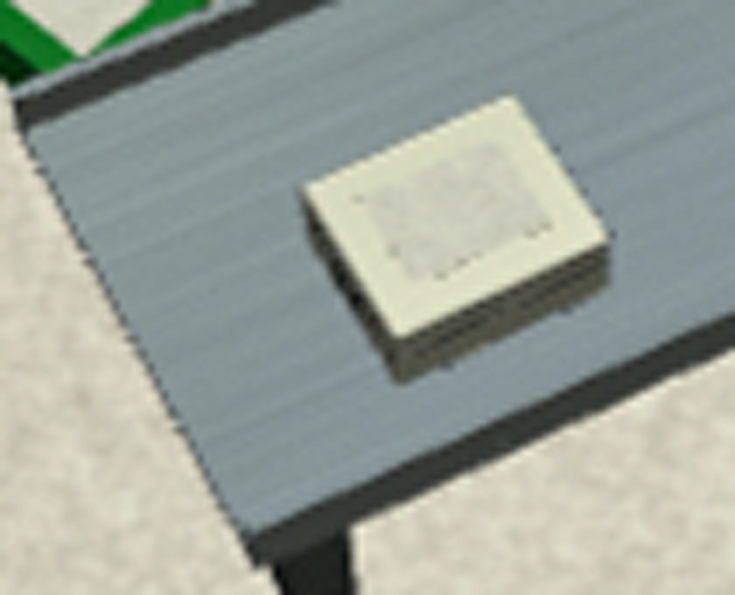

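View pics/z2.png

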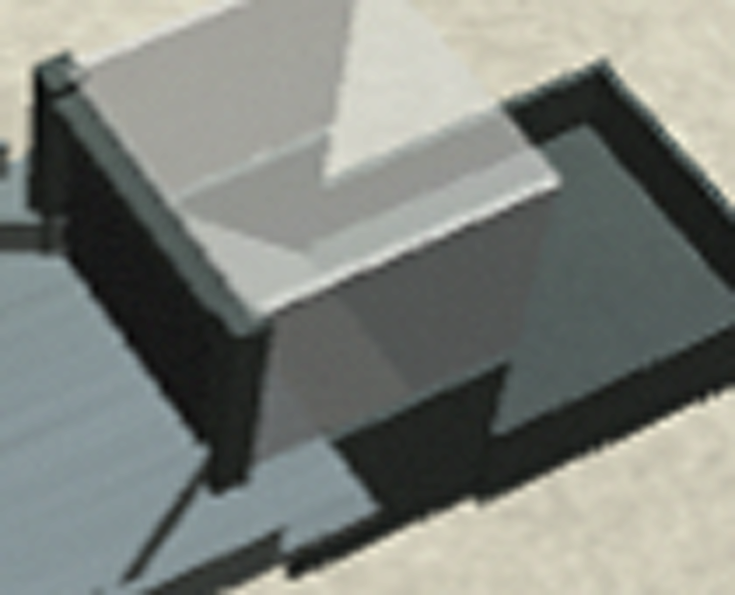

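View pics/z3.png

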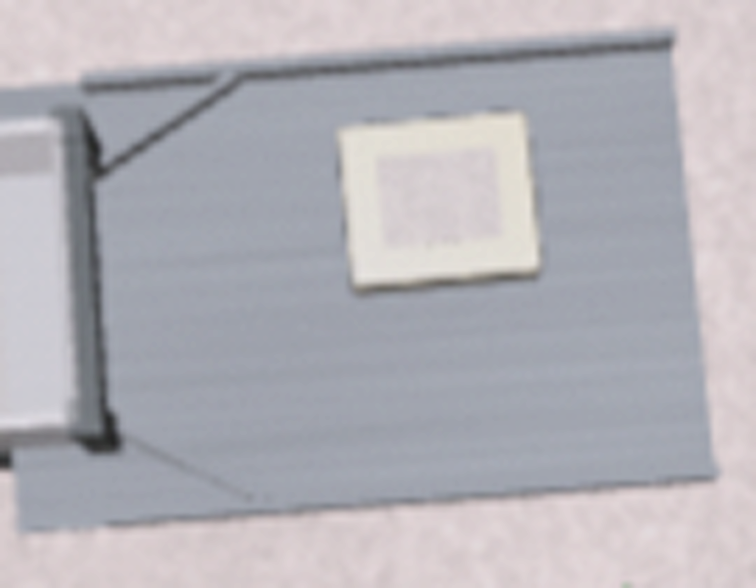

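```bash
cat > fit.py <<'E'
from h import *
ci={c:imaging.camera_info(c) for c in ("scene","top")}
z1=lambda u,v:(190+(u+.5)/7-.5,190+(v+.5)/7-.5)
z2=lambda u,v:(285+(u+.5)/7-.5,145+(v+.5)/7-.5)
z3=lambda u,v:(225+(u+.5)/5.6-.5,175+(v+.5)/5.6-.5)
obs=[("scene",[-225,80,80],z1(25,130)),("scene",[-225,80,96],z1(15,103)),("scene",[-225,-85,96],z1(250,533)),
("scene",[223,54,12],z2(588,125)),("scene",[35,-85,80],z2(380,510)),("scene",[108,-52,158],z2(560,182)),
("top",[-225,85,96],z3(718,478)),("top",[-225,-80,80],z3(672,48)),("top",[-225,-85,96],z3(673,30)),("top",[35,85,80],z3(20,530)),("top",[-58,-78,96],z3(243,72)),
("scene",[0,0,80],[303.7,194.3]),("scene",[163,0,12],[362.8,187.7]),
("top",[0,0,80],[243.4,227.7]),("top",[163,0,12],[172.6,237])]
cs={"scene":[z1(302,187),z1(512,95),z1(608,238),z1(400,337)],"top":[z3(338,128),z3(523,112),z3(540,272),z3(355,292)]}
def off(c,p): return p[3:6] if c=="scene" else p[6:9]
def res(p):
    return np.concatenate([proj(ci[c],H(p,P)+off(c,p)/1000)[0]-px for c,P,px in obs])
f=lambda p:np.concatenate([res(p),p[3:]/2])
if __name__=="__main__":
    s=least_squares(f,np.r_[.5413,.1257,1.628,np.zeros(6)],loss='soft_l1',x_scale=np.r_[.01,.01,.01,np.ones(6)]); p=s.x; print(p.round(4))
    for o,e in zip(obs,res(p).reshape(-1,2)): print(o[0],o[1],e.round(1))
    # case
    def cc(q):  # x,y,yaw in hatch mm
        c,s=np.cos(q[2]),np.sin(q[2])
        return [[q[0]+c*a-s*b,q[1]+s*a+c*b,108] for a,b in ((-35,-30),(-35,30),(35,30),(35,-30))]
    # scene order: left(back far?),top,right,bottom ; world-based matching by nearest
    for cams in (("scene",),("top",),("scene","top")):
        def g(q):
            out=[]
            for c in cams:
                pr=proj(ci[c],H(p,cc(q))+off(c,p)/1000)
                for px in cs[c]:
                    d=pr-px; out.append(d[np.argmin((d**2).sum(1))])
            return np.concatenate(out)
        best=min((least_squares(g,[-140,y,a]) for a in(-.2,0,.2) for y in (-15,-30,0)),key=lambda s:s.cost)
        print(cams,best.x,best.cost)
    np.save("p.npy",p); np.save("q.npy",best.x)
E
python3 fit.py
```

```text
[ 0.5423  0.1265  1.644   0.3095  0.1135 -0.4383 -0.3095 -0.1136 -0.6476]
scene [-225, 80, 80] [-0.3 -0. ]
scene [-225, 80, 96] [ 0.1 -0.6]
scene [-225, -85, 96] [-0.3 -0.1]
scene [223, 54, 12] [0.5 0.3]
scene [35, -85, 80] [0.1 0.3]
scene [108, -52, 158] [ 0.4 -0.1]
top [-225, 85, 96] [ 0.7 -0.2]
top [-225, -80, 80] [ 0.4 -0. ]
top [-225, -85, 96] [ 0.8 -0.9]
top [35, 85, 80] [-0.6  0.1]
top [-58, -78, 96] [-1.2  0.6]
scene [0, 0, 80] [0.3 0.9]
scene [163, 0, 12] [-1.4 -0.9]
top [0, 0, 80] [-1.3  0. ]
top [163, 0, 12] [0.5 0.2]
('scene',) [-1.30771375e+02 -2.49486291e+01  2.73167453e-02] 1.0491337311516629
('top',) [-1.29703554e+02 -2.25239616e+01  2.50306351e-02] 0.48362203569543044
('scene', 'top') [-1.30155305e+02 -2.35664385e+01  2.61573883e-02] 2.9130142163140924
```

```bash
cat >> h.py <<'E'
p=None
def hp():
    return np.load("p.npy")[:3]
def target(th,yaw=0,sgn=1):
    a=hp()[2]+yaw; th=np.radians(th)
    z=np.array([np.sin(th)*np.cos(a),np.sin(th)*np.sin(a),-np.cos(th)]); y=sgn*np.array([-np.sin(a),np.cos(a),0]); 
    return R.from_matrix(np.c_[np.cross(y,z),y,z])
def plan(x,y,z,th=35,yaw=0,sgn=1):
    """hatch mm -> tool-frame shift cm & turn deg"""
    o=r.get_obs(); R0=R.from_rotvec(o['orientation']); T=target(th,yaw,sgn)
    P=H(hp(),[x,y,z])[0]
    return R0.inv().apply(P-o['tcp_pos'])*100, np.degrees((R0.inv()*T).as_rotvec())
def hatch_tcp():
    o=r.get_obs(); h=hp(); d=o['tcp_pos']-[h[0],h[1],0]
    return R.from_euler('z',-h[2]).apply(d)*1000
def show(*a,**k):
    o=r.get_obs(); s,t=plan(*a,**k)
    print('t',round(float(o['clock']),2),'tcp hatch',hatch_tcp().round(1),'F',o['contact_force'].round(1),'w',round(float(o['grip_width']),4),'j',o['joints'].round(2))
    print('shift cm',s.round(2),'turn',t.round(1))
E
python3 - <<'E'
from h import *
o=r.get_obs(); print(R.from_rotvec(o['orientation']).as_matrix().round(2), o['tcp_pos'])
for s in(1,-1): show(-205,-23.6,150,sgn=s)
print(H(hp(),[-205,-23.6,150]))
ci=imaging.camera_info('top')
for n,px in (('bottle',(371,131)),('beaker',(308,130)),('jar',(235,135))): print(n,ray(ci,px,.06))
E
```

```text
[[ 0.95  0.3   0.  ]
 [ 0.3  -0.95 -0.  ]
 [ 0.    0.   -1.  ]] [ 0.20063679 -0.64449315  0.23130043]
t 0.6 tcp hatch [-743.9  397.1  231.3] F [ 0.3  0.8 -0.3] w 0.0855 j [ 1.16  0.48  0.02  1.56 -0.01  1.11 -0.08]
shift cm [ 53.19 -42.96   8.13] turn [ 31.4 -24.9  99.5]
t 0.6 tcp hatch [-743.9  397.1  231.3] F [ 0.3  0.8 -0.3] w 0.0855 j [ 1.16  0.48  0.02  1.56 -0.01  1.11 -0.08]
shift cm [ 53.19 -42.96   8.13] turn [ 23.4  29.5 -74.3]
[[ 0.58082393 -0.07623186  0.15      ]]
bottle [ 0.7621181  -0.15499497  0.06      ]
beaker [ 0.7646501  -0.01472342  0.06      ]
jar [0.75363388 0.14818251 0.06      ]
```

Call:
jog_arm:
  rows:
    - {"xyz": [53, -43, 0], "delta_rot": [0, 0, -76], "fingers": 0.6}
    - {"xyz": [53, -43, 0], "delta_rot": [0, 0, -76], "fingers": 0.6}
    - {"xyz": [53, -43, 0], "delta_rot": [0, 0, -76], "fingers": 0.6}
    - {"xyz": [53, -43, 0], "delta_rot": [0, 0, -76], "fingers": 0.6}
    - {"xyz": [53, -43, 0], "delta_rot": [0, 0, -76], "fingers": 0.6}

```text
clock: 1.02
tcp_pos: [0.3169, -0.4694, 0.2315]
orientation: [2.806, 1.412, -0.0]
contact_force: [0.9, -0.5, -0.4]
grip_width: 0.034
```

```bash
python3 -c "
from h import *
show(-205,-23.6,200,th=0,sgn=-1)
show(-205,-23.6,200,th=35,sgn=-1)"
```

```text
t 1.02 tcp hatch [-577.8  268.4  231.5] F [ 0.9 -0.5 -0.4] w 0.034 j [ 1.01  0.31 -0.18  1.81  0.06  1.03  0.17]
shift cm [47.3  -2.22  3.14] turn [  0.    0.  -40.8]
t 1.02 tcp hatch [-577.8  268.4  231.5] F [ 0.9 -0.5 -0.4] w 0.034 j [ 1.01  0.31 -0.18  1.81  0.06  1.03  0.17]
shift cm [47.3  -2.22  3.14] turn [ 12.5  33.5 -39.4]
```

Call:
jog_arm:
  rows:
    - {"xyz": [47.3, -2.2, 1], "delta_rot": [0, 0, -41], "fingers": 0.7}
    - {"xyz": [47.3, -2.2, 1], "delta_rot": [0, 0, -41], "fingers": 0.7}
    - {"xyz": [47.3, -2.2, 1], "delta_rot": [0, 0, -41], "fingers": 0.7}
    - {"xyz": [47.3, -2.2, 1], "delta_rot": [0, 0, -41], "fingers": 0.7}
    - {"xyz": [47.3, -2.2, 1], "delta_rot": [0, 0, -41], "fingers": 0.7}

```text
clock: 1.43
tcp_pos: [0.4329, -0.2965, 0.2274]
orientation: [2.235, 2.206, -0.001]
contact_force: [0.5, -0.5, 0.9]
grip_width: 0.0258
```

```bash
python3 -c "
from h import *
show(-205,-23.6,200,th=0,sgn=-1)
show(-205,-23.6,200,th=35,sgn=-1)"
```

```text
t 1.43 tcp hatch [-413.8  140.   227.4] F [ 0.5 -0.5  0.9] w 0.0258 j [ 0.81  0.26 -0.39  1.9   0.12  1.    0.36]
shift cm [22.22 14.5   2.72] turn [ 0.   0.1 -4.9]
t 1.43 tcp hatch [-413.8  140.   227.4] F [ 0.5 -0.5  0.9] w 0.0258 j [ 0.81  0.26 -0.39  1.9   0.12  1.    0.36]
shift cm [22.22 14.5   2.72] turn [ 1.6 35.1 -4.8]
```

Call:
jog_arm:
  rows:
    - {"xyz": [22.2, 14.5, 2.7], "delta_rot": [1.6, 35, -4.8], "fingers": 0.7}
    - {"xyz": [22.2, 14.5, 2.7], "delta_rot": [1.6, 35, -4.8], "fingers": 0.7}
    - {"xyz": [22.2, 14.5, 2.7], "delta_rot": [1.6, 35, -4.8], "fingers": 0.7}
    - {"xyz": [22.2, 14.5, 2.7], "delta_rot": [1.6, 35, -4.8], "fingers": 0.7}
    - {"xyz": [22.2, 14.5, 2.7], "delta_rot": [1.6, 35, -4.8], "fingers": 0.7}

```text
clock: 1.85
tcp_pos: [0.5492, -0.1258, 0.207]
orientation: [-1.794, -1.93, -0.57]
contact_force: [0.1, -1.3, -0.5]
grip_width: 0.0258
```

```bash
python3 -c "
from h import *
show(-205,-23.6,140,th=35,sgn=-1)"
```

```text
t 1.85 tcp hatch [-252.1   11.5  207. ] F [ 0.1 -1.3 -0.5] w 0.0258 j [ 0.81  0.57 -0.55  1.68 -0.3   1.21  0.51]
shift cm [-0.01  3.5   8.19] turn [ 0.1 -0.2  0. ]
```

Call:
jog_arm:
  rows:
    - {"xyz": [0, 1.75, 4.1], "delta_rot": [0, 0, 0], "fingers": 0.7}
    - {"xyz": [0, 3.5, 8.2], "delta_rot": [0, 0, 0], "fingers": 0.7}
    - {"xyz": [0, 3.5, 8.2], "delta_rot": [0, 0, 0], "fingers": 0.7}
    - {"xyz": [0, 3.5, 8.2], "delta_rot": [0, 0, 0], "fingers": 0.7}
    - {"xyz": [0, 3.5, 8.2], "delta_rot": [0, 0, 0], "fingers": 0.7}

```text
clock: 2.27
tcp_pos: [0.5808, -0.0766, 0.1402]
orientation: [-1.794, -1.93, -0.57]
contact_force: [-0.0, -0.4, 0.7]
grip_width: 0.0258
```

```bash
python3 -c "
from h import *
show(-200,-23.6,91,th=35,sgn=-1)
cv2.imwrite('pics/s1.png',imaging.grab_frame('scene'))"
```

```text
t 2.27 tcp hatch [-205.4  -23.5  140.2] F [-0.  -0.4  0.7] w 0.0258 j [ 0.71  0.67 -0.55  1.7  -0.29  1.06  0.47]
shift cm [-2.39  0.    4.33] turn [ 0.1 -0.2  0. ]
```

View pics/s1.png

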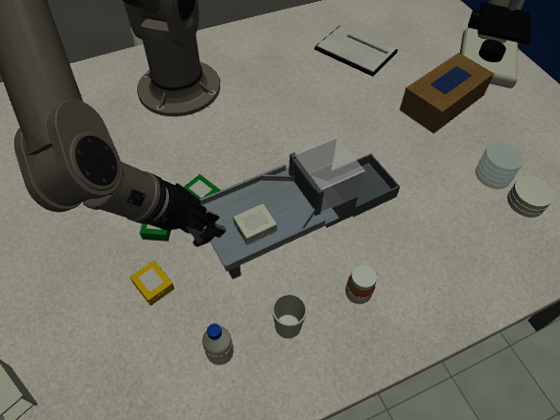

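Call:
jog_arm:
  rows:
    - {"xyz": [-1.2, 0, 2.15], "delta_rot": [0, 0, 0], "fingers": 0.7}
    - {"xyz": [-1.8, 0, 3.25], "delta_rot": [0, 0, 0], "fingers": 0.7}
    - {"xyz": [-2.2, 0, 4.0], "delta_rot": [0, 0, 0], "fingers": 0.7}
    - {"xyz": [-2.4, 0, 4.33], "delta_rot": [0, 0, 0], "fingers": 0.7}
    - {"xyz": [-2.4, 0, 4.33], "delta_rot": [0, 0, 0], "fingers": 0.7}

```text
clock: 2.73
tcp_pos: [0.5804, -0.0728, 0.0913]
orientation: [-1.797, -1.929, -0.57]
contact_force: [-0.2, 0.4, 0.0]
grip_width: 0.0257
```

```bash
python3 -c "
from h import *
show(-200,-23.6,91,th=35,sgn=-1)
show(-176,-23.6,91,th=35,sgn=-1)
show(-90,0,91,th=35,sgn=-1)
cv2.imwrite('pics/s2.png',cv2.resize(imaging.grab_frame('scene')[150:290,150:350],None,fx=4,fy=4,interpolation=2))"
```

```text
t 2.73 tcp hatch [-201.5  -23.5   91.3] F [-0.2  0.4  0. ] w 0.0257 j [ 0.7   0.73 -0.54  1.73 -0.28  0.98  0.49]
shift cm [0.11 0.01 0.11] turn [ 0.1 -0.1 -0.1]
t 2.73 tcp hatch [-201.5  -23.5   91.3] F [-0.2  0.4  0. ] w 0.0257 j [ 0.7   0.73 -0.54  1.73 -0.28  0.98  0.49]
shift cm [2.07 0.01 1.49] turn [ 0.1 -0.1 -0.1]
t 2.73 tcp hatch [-201.5  -23.5   91.3] F [-0.2  0.4  0. ] w 0.0257 j [ 0.7   0.73 -0.54  1.73 -0.28  0.98  0.49]
shift cm [ 9.1  -2.38  6.43] turn [ 0.1 -0.1 -0.1]
```

View pics/s2.png

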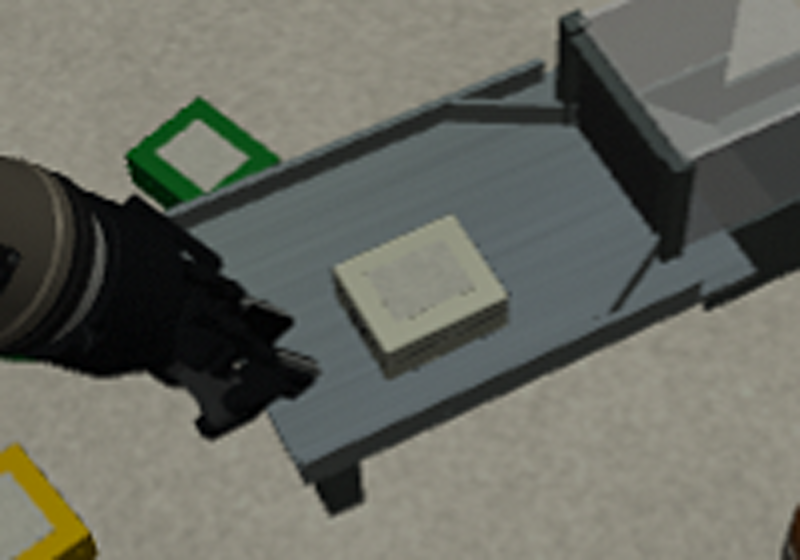

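Call:
jog_arm:
  rows:
    - {"xyz": [0.82, 0, 0.57], "delta_rot": [0, 0, 0], "fingers": 0.7}
    - {"xyz": [1.4, 0, 0.98], "delta_rot": [0, 0, 0], "fingers": 0.7}
    - {"xyz": [1.9, 0, 1.33], "delta_rot": [0, 0, 0], "fingers": 0.7}
    - {"xyz": [2.3, 0, 1.61], "delta_rot": [0, 0, 0], "fingers": 0.7}
    - {"xyz": [2.6, 0, 1.82], "delta_rot": [0, 0, 0], "fingers": 0.7}

```text
clock: 3.2
tcp_pos: [0.5786, -0.04, 0.0923]
orientation: [-1.796, -1.931, -0.571]
contact_force: [0.3, -0.1, 1.0]
grip_width: 0.0256
```

```bash
python3 -c "
from h import *
show(-80,1,91,th=35,sgn=-1)
cv2.imwrite('pics/s3.png',cv2.resize(imaging.grab_frame('scene')[150:290,150:350],None,fx=4,fy=4,interpolation=2))"
```

```text
t 3.2 tcp hatch [-168.7  -24.1   92.3] F [ 0.3 -0.1  1. ] w 0.0256 j [ 0.67  0.71 -0.56  1.76 -0.29  0.94  0.46]
shift cm [ 7.18 -2.52  5.2 ] turn [ 0.2 -0.1  0. ]
```

View pics/s3.png

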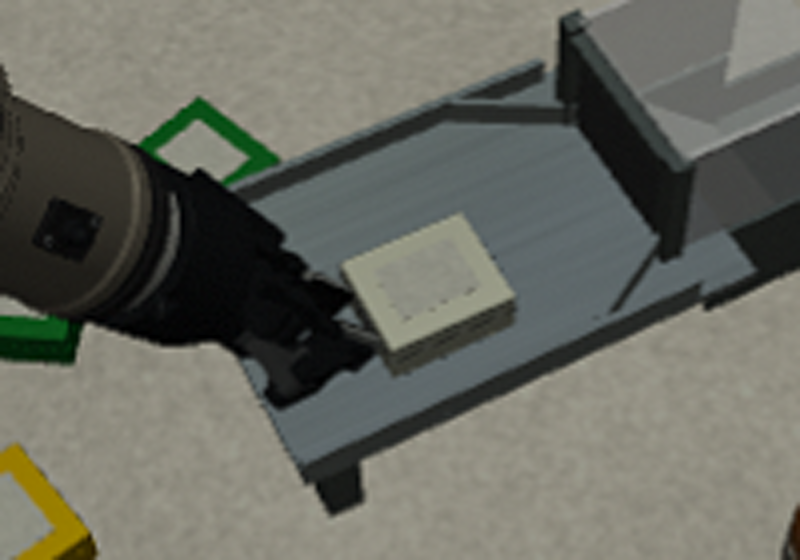

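Call:
jog_arm:
  rows:
    - {"xyz": [0.72, -0.25, 0.52], "delta_rot": [0, 0, 0], "fingers": 0.7}
    - {"xyz": [1.44, -0.5, 1.04], "delta_rot": [0, 0, 0], "fingers": 0.7}
    - {"xyz": [2.16, -0.75, 1.56], "delta_rot": [0, 0, 0], "fingers": 0.7}
    - {"xyz": [2.88, -1.0, 2.08], "delta_rot": [0, 0, 0], "fingers": 0.7}
    - {"xyz": [3.6, -1.25, 2.6], "delta_rot": [0, 0, 0], "fingers": 0.7}

```text
clock: 3.67
tcp_pos: [0.5624, 0.0051, 0.0918]
orientation: [-1.794, -1.932, -0.571]
contact_force: [-0.5, -0.8, 0.2]
grip_width: 0.0256
```

```bash
python3 -c "
from h import *
show(-80,1,91,th=35,sgn=-1)
cv2.imwrite('pics/s4.png',cv2.resize(imaging.grab_frame('scene')[150:290,150:350],None,fx=4,fy=4,interpolation=2))
cv2.imwrite('pics/t4.png',cv2.resize(imaging.grab_frame('top')[150:290,180:380],None,fx=4,fy=4,interpolation=2))"
```

```text
t 3.67 tcp hatch [-122.5  -11.2   91.8] F [-0.5 -0.8  0.2] w 0.0256 j [ 0.64  0.68 -0.59  1.84 -0.32  0.87  0.43]
shift cm [ 3.43 -1.22  2.51] turn [ 0.1 -0.1  0.1]
```

View pics/s4.png

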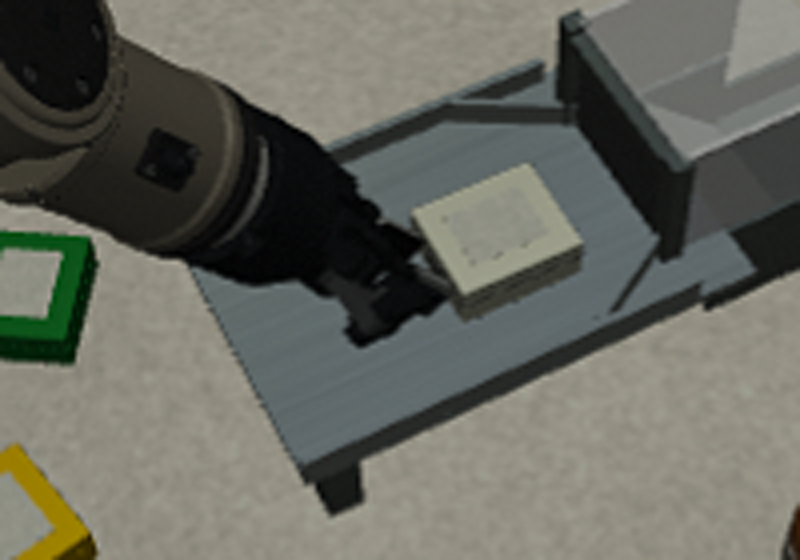

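View pics/t4.png

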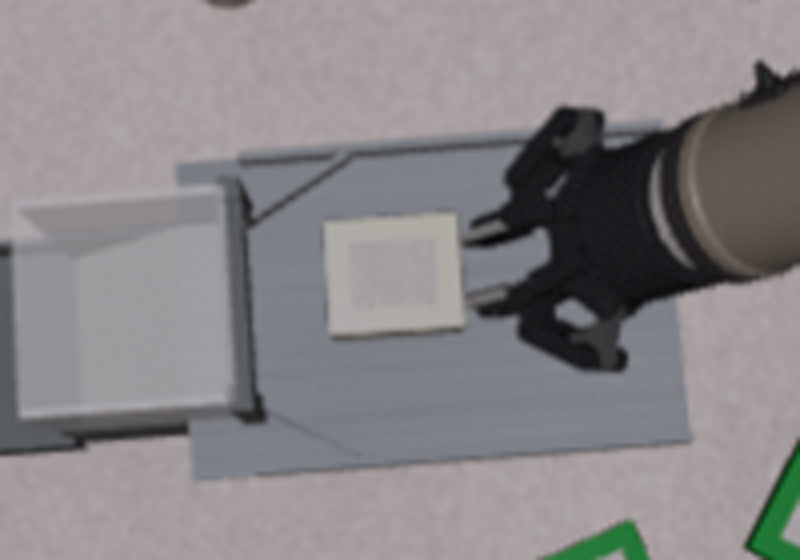

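```bash
cat > casepos.py <<'E'
from h import *
def casepos(cs,cam='top',x0=180,y0=150,k=4):
    P=np.load('p.npy'); off=(P[6:9] if cam=='top' else P[3:6])/1000; h=P[:3]; ci=imaging.camera_info(cam)
    w=np.array([ray(ci,(x0+(u+.5)/k-.5,y0+(v+.5)/k-.5),.108)-off for u,v in cs])
    q=R.from_euler('z',-h[2]).apply(w-[h[0],h[1],0])*1000
    print(q.round(1)); print('centre',q.mean(0).round(1))
E
python3 -c "
from casepos import *
casepos([(323,222),(457,211),(463,326),(329,338)])
show(-80,1,93,th=42,sgn=-1)"
```

```text
[[ -42.9  -39.9  108.6]
 [-112.3  -40.6  108.6]
 [-110.9   19.3  108.6]
 [ -42.2   20.5  108.6]]
centre [-77.1 -10.2 108.6]
t 3.77 tcp hatch [-121.   -10.4   92. ] F [-0.1  0.8  0.4] w 0.0254 j [ 0.64  0.68 -0.59  1.84 -0.32  0.87  0.44]
shift cm [ 3.41 -1.13  2.29] turn [-0.   6.8  0.2]
```

Call:
jog_arm:
  rows:
    - {"xyz": [0.68, -0.23, 0.46], "delta_rot": [0, 1.4, 0], "fingers": 0.75}
    - {"xyz": [1.36, -0.46, 0.92], "delta_rot": [0, 2.8, 0], "fingers": 0.8}
    - {"xyz": [2.04, -0.7, 1.38], "delta_rot": [0, 4.2, 0], "fingers": 0.85}
    - {"xyz": [2.72, -0.92, 1.84], "delta_rot": [0, 5.6, 0], "fingers": 0.85}
    - {"xyz": [3.4, -1.15, 2.3], "delta_rot": [0, 7, 0], "fingers": 0.85}

```text
clock: 4.18
tcp_pos: [0.5466, 0.047, 0.0926]
orientation: [-1.713, -1.848, -0.665]
contact_force: [0.1, -1.5, 0.2]
grip_width: 0.0129
```

```bash
python3 -c "
from h import *
show(-40,1,93,th=42,sgn=-1)
cv2.imwrite('pics/s5.png',cv2.resize(imaging.grab_frame('scene')[130:270,190:390],None,fx=4,fy=4,interpolation=2))
cv2.imwrite('pics/t5.png',cv2.resize(imaging.grab_frame('top')[150:290,180:380],None,fx=4,fy=4,interpolation=2))"
```

```text
t 4.18 tcp hatch [-79.6   1.5  92.6] F [ 0.1 -1.5  0.2] w 0.0129 j [ 0.68  0.73 -0.66  1.88 -0.4   0.85  0.49]
shift cm [2.95 0.06 2.64] turn [-0.  -0.4  0.1]
```

View pics/s5.png

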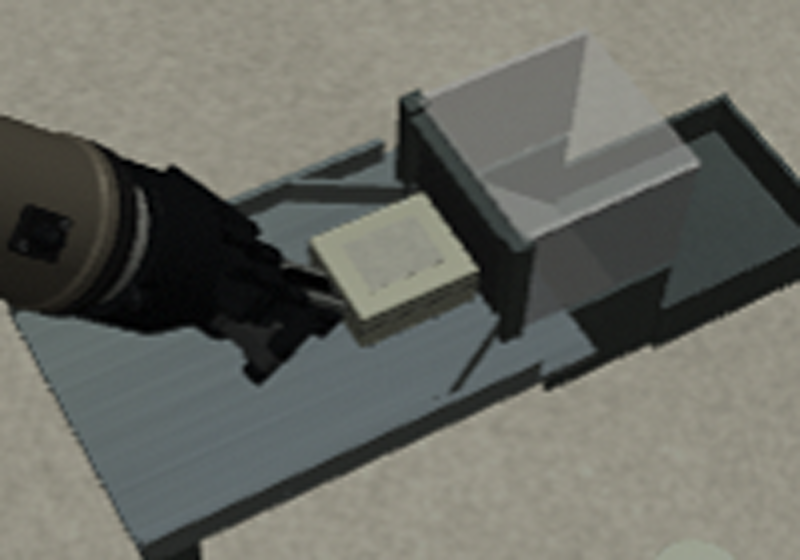

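View pics/t5.png

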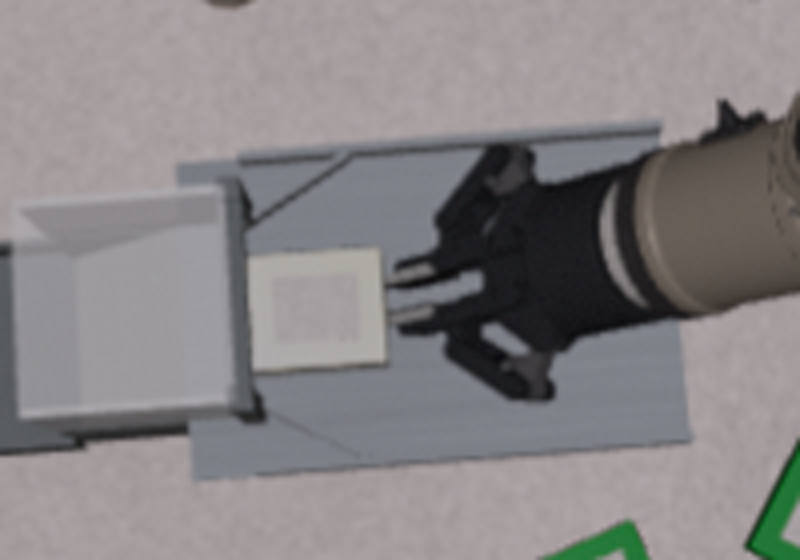

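Call:
jog_arm:
  rows:
    - {"xyz": [0.6, 0, 0.53], "delta_rot": [0, 0, 0], "fingers": 0.85}
    - {"xyz": [1.2, 0.02, 1.06], "delta_rot": [0, 0, 0], "fingers": 0.85}
    - {"xyz": [1.8, 0.03, 1.6], "delta_rot": [0, 0, 0], "fingers": 0.85}
    - {"xyz": [2.4, 0.05, 2.13], "delta_rot": [0, 0, 0], "fingers": 0.85}
    - {"xyz": [3.0, 0.06, 2.66], "delta_rot": [0, 0, 0], "fingers": 0.85}

```text
clock: 4.7
tcp_pos: [0.5432, 0.0888, 0.093]
orientation: [-1.711, -1.848, -0.663]
contact_force: [0.3, -0.8, -0.2]
grip_width: 0.0126
```

```bash
python3 -c "
from h import *
show(-5,0,94,th=42,sgn=-1)
cv2.imwrite('pics/s6.png',cv2.resize(imaging.grab_frame('scene')[130:270,190:390],None,fx=4,fy=4,interpolation=2))"
```

```text
t 4.7 tcp hatch [-37.7   1.9  93. ] F [ 0.3 -0.8 -0.2] w 0.0126 j [ 0.64  0.72 -0.69  1.91 -0.43  0.8   0.46]
shift cm [2.48 0.2  2.13] turn [-0.1 -0.4  0.2]
```

View pics/s6.png

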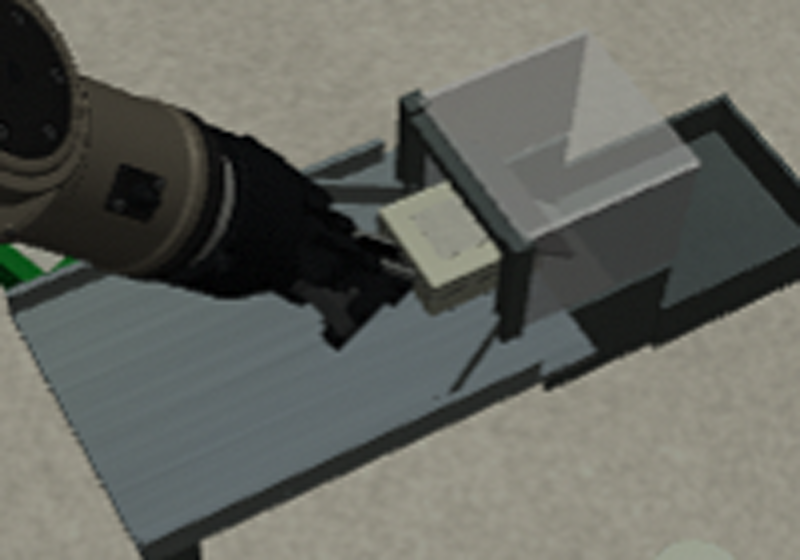

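Call:
jog_arm:
  rows:
    - {"xyz": [0.5, 0.04, 0.43], "delta_rot": [0, 0, 0], "fingers": 0.85}
    - {"xyz": [1.0, 0.08, 0.85], "delta_rot": [0, 0, 0], "fingers": 0.85}
    - {"xyz": [1.5, 0.1, 1.28], "delta_rot": [0, 0, 0], "fingers": 0.85}
    - {"xyz": [1.9, 0.1, 1.62], "delta_rot": [0, 0, 0], "fingers": 0.85}
    - {"xyz": [2.2, 0.1, 1.9], "delta_rot": [0, 0, 0], "fingers": 0.85}

```text
clock: 5.17
tcp_pos: [0.5412, 0.1207, 0.0945]
orientation: [-1.707, -1.849, -0.663]
contact_force: [0.2, -1.3, 1.0]
grip_width: 0.0127
```

```bash
python3 -c "
from h import *
show(5,0,95,th=42,sgn=-1)
cv2.imwrite('pics/s7.png',cv2.resize(imaging.grab_frame('scene')[130:270,190:390],None,fx=4,fy=4,interpolation=2))"
```

```text
t 5.17 tcp hatch [-5.7  1.5 94.5] F [ 0.2 -1.3  1. ] w 0.0127 j [ 0.6   0.72 -0.7   1.93 -0.44  0.76  0.44]
shift cm [0.82 0.16 0.68] turn [-0.3 -0.5  0.3]
```

View pics/s7.png

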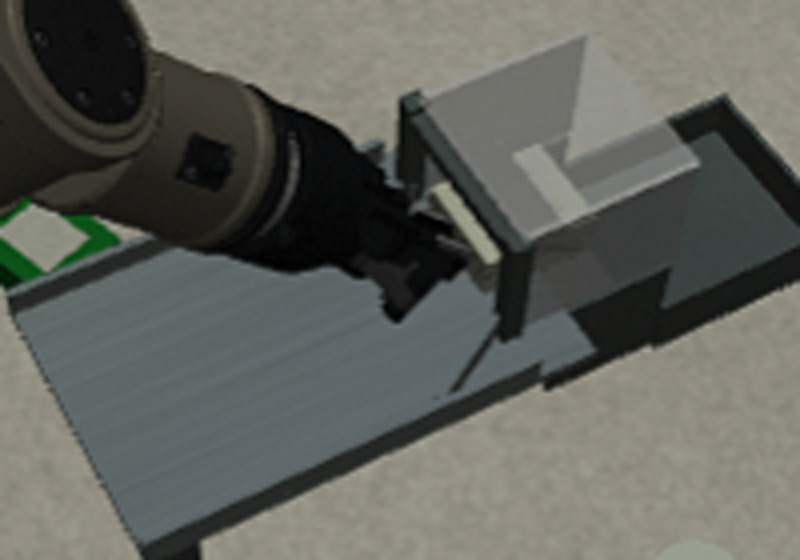

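Call:
jog_arm:
  rows:
    - {"xyz": [0.3, 0.03, 0.26], "delta_rot": [0, 0, 0], "fingers": 0.85}
    - {"xyz": [0.6, 0.06, 0.52], "delta_rot": [0, 0, 0], "fingers": 0.85}
    - {"xyz": [0.85, 0.1, 0.74], "delta_rot": [0, 0, 0], "fingers": 0.85}
    - {"xyz": [1.0, 0.1, 0.88], "delta_rot": [0, 0, 0], "fingers": 0.85}
    - {"xyz": [1.0, 0.1, 0.88], "delta_rot": [0, 0, 0], "fingers": 0.85}

```text
clock: 5.63
tcp_pos: [0.5406, 0.1355, 0.095]
orientation: [-1.705, -1.85, -0.663]
contact_force: [0.4, -0.1, -0.4]
grip_width: 0.0127
```

```bash
python3 -c "
from h import *
show(-110,0,100,th=42,sgn=-1)
cv2.imwrite('pics/s8.png',cv2.resize(imaging.grab_frame('scene')[130:270,190:390],None,fx=4,fy=4,interpolation=2))"
```

```text
t 5.63 tcp hatch [ 9.1  1.  95. ] F [ 0.4 -0.1 -0.4] w 0.0127 j [ 0.58  0.72 -0.71  1.93 -0.45  0.74  0.42]
shift cm [-8.44  0.   -8.42] turn [-0.3 -0.5  0.3]
```

View pics/s8.png

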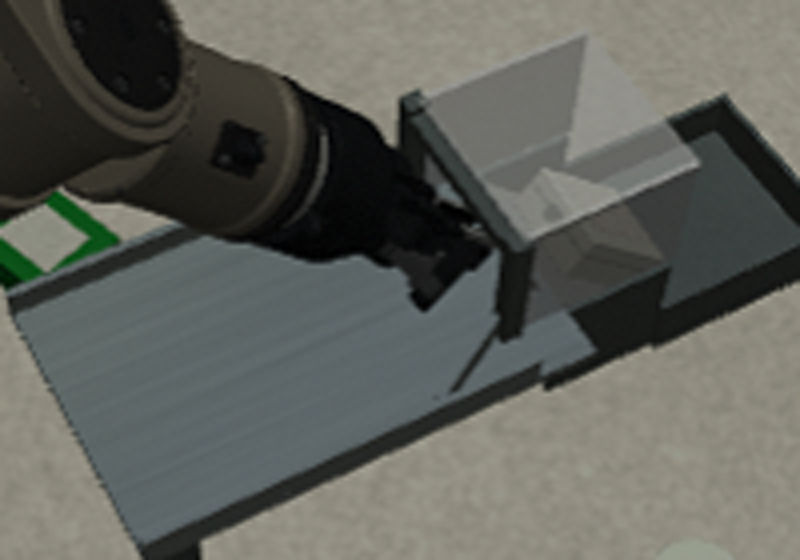

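Call:
jog_arm:
  rows:
    - {"xyz": [0, 0, 0], "delta_rot": [0, 0, 0], "fingers": 0.85}
    - {"xyz": [0, 0, 0], "delta_rot": [0, 0, 0], "fingers": 0.85}
    - {"xyz": [0, 0, 0], "delta_rot": [0, 0, 0], "fingers": 0.85}
    - {"xyz": [0, 0, 0], "delta_rot": [0, 0, 0], "fingers": 0.85}
    - {"xyz": [0, 0, 0], "delta_rot": [0, 0, 0], "fingers": 0.85}

```text
clock: 6.1
tcp_pos: [0.5407, 0.1349, 0.0948]
orientation: [-1.706, -1.85, -0.663]
contact_force: [-0.2, 0.0, -0.8]
grip_width: 0.0127
```

```bash
python3 -c "
from h import *
show(-110,0,97,th=42,sgn=-1)
cv2.imwrite('pics/s9.png',cv2.resize(imaging.grab_frame('scene')[130:270,210:410],None,fx=4,fy=4,interpolation=2))"
```

```text
t 6.1 tcp hatch [ 8.5  1.  94.8] F [-0.2  0.  -0.8] w 0.0127 j [ 0.58  0.72 -0.71  1.93 -0.45  0.74  0.42]
shift cm [-8.59  0.   -8.16] turn [-0.3 -0.5  0.3]
```

View pics/s9.png

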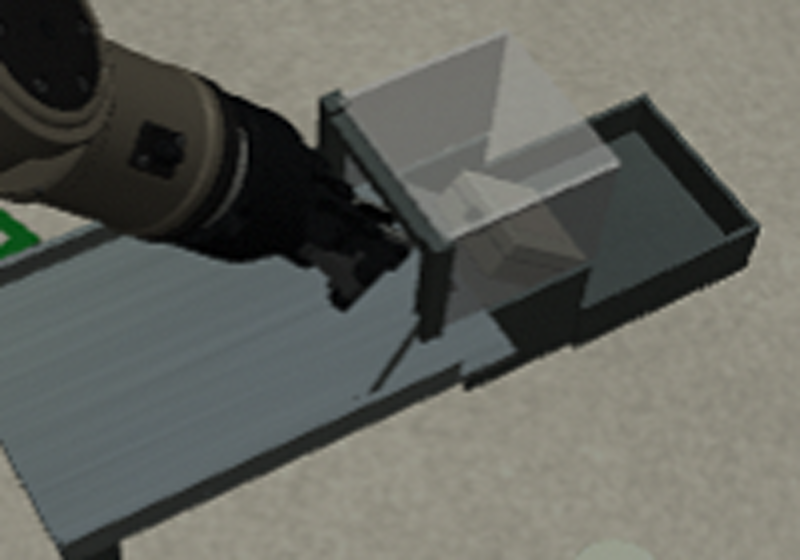

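```bash
python3 -c "
from h import *
im=imaging.grab_frame('scene')
cv2.imwrite('pics/s10.png',cv2.convertScaleAbs(cv2.resize(im[150:230,285:385],None,fx=7.5,fy=7.5,interpolation=2),alpha=1.7))
cv2.imwrite('pics/t10.png',cv2.convertScaleAbs(cv2.resize(imaging.grab_frame('top')[180:280,150:280],None,fx=6,fy=6,interpolation=2),alpha=1.3))
cv2.imwrite('pics/w10.png',cv2.convertScaleAbs(imaging.grab_frame('wrist'),alpha=1.6))
for q in imaging.tip_of('scene','case_center'): print(q)"
```

```text
{'position': [156.2, 222.9], 'conf': 0.96}
{'position': [199.0, 191.6], 'conf': 0.81}
{'position': [151.6, 279.9], 'conf': 0.77}
```

View pics/s10.png

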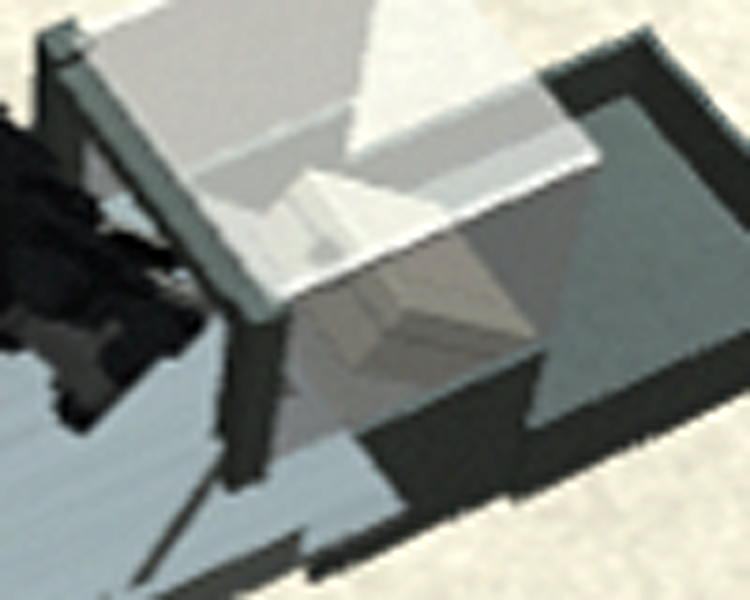

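View pics/t10.png

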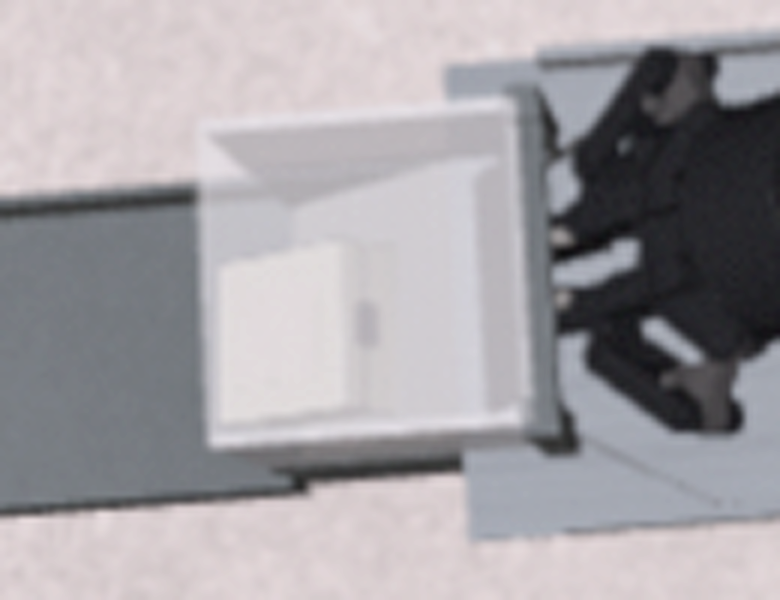

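View pics/w10.png

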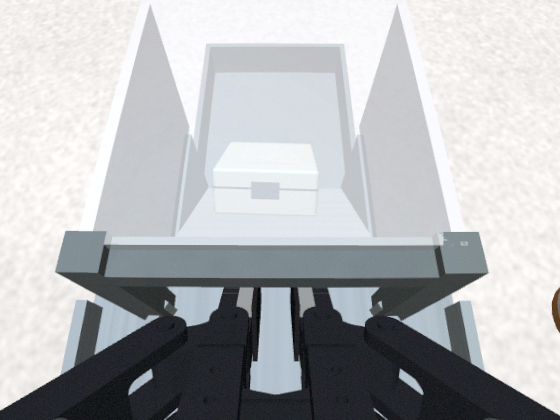

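Call:
jog_arm:
  rows:
    - {"xyz": [-1.5, 0, -1.42], "delta_rot": [0, 0, 0], "fingers": 0.85}
    - {"xyz": [-3.2, 0, -3.05], "delta_rot": [0, 0, 0], "fingers": 0.85}
    - {"xyz": [-5.2, 0, -4.95], "delta_rot": [0, 0, 0], "fingers": 0.85}
    - {"xyz": [-7.2, 0, -6.85], "delta_rot": [0, 0, 0], "fingers": 0.85}
    - {"xyz": [-8.6, 0, -8.2], "delta_rot": [0, 0, 0], "fingers": 0.85}

```text
clock: 6.77
tcp_pos: [0.5508, 0.0137, 0.0969]
orientation: [-1.709, -1.849, -0.663]
contact_force: [-0.1, -0.1, 1.0]
grip_width: 0.0128
```

```bash
python3 -c "
from h import *
show(-110,0,160,th=42,sgn=-1)
im=imaging.grab_frame('scene')
cv2.imwrite('pics/s11.png',cv2.convertScaleAbs(cv2.resize(im[150:230,285:385],None,fx=7.5,fy=7.5,interpolation=2),alpha=1.7))
cv2.imwrite('pics/t11.png',cv2.convertScaleAbs(cv2.resize(imaging.grab_frame('top')[180:280,150:280],None,fx=6,fy=6,interpolation=2),alpha=1.3))
cv2.imwrite('pics/w11.png',cv2.convertScaleAbs(imaging.grab_frame('wrist'),alpha=1.4))
"
```

```text
t 6.77 tcp hatch [-113.2   -0.2   96.9] F [-0.1 -0.1  1. ] w 0.0128 j [ 0.72  0.74 -0.64  1.84 -0.38  0.91  0.51]
shift cm [ 4.49 -0.02 -4.44] turn [-0.2 -0.4  0.2]
```

View pics/s11.png

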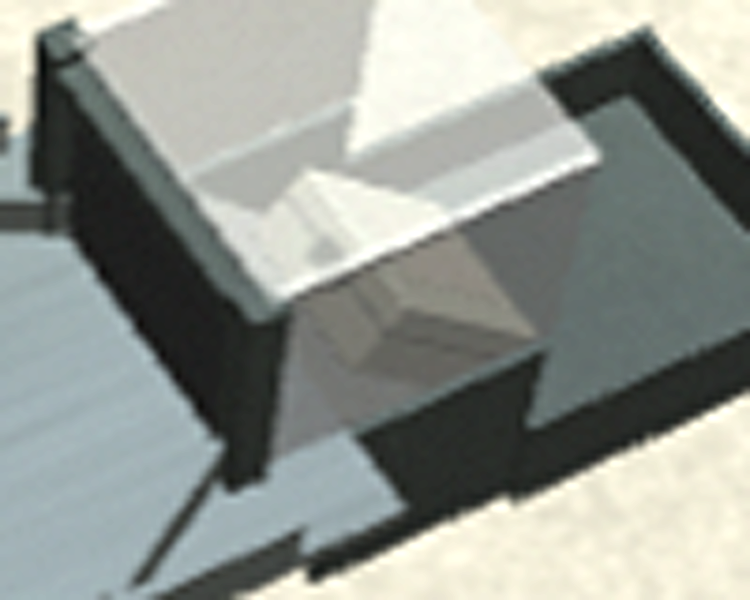

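View pics/t11.png

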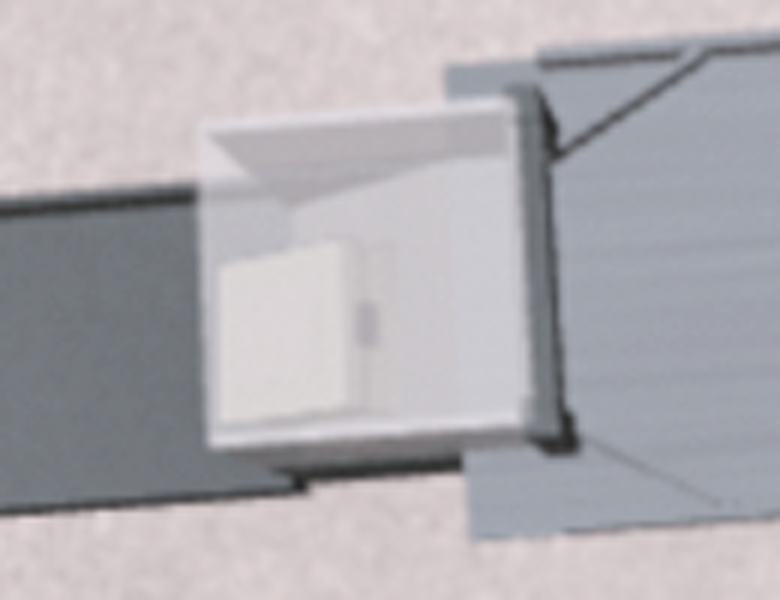

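View pics/w11.png

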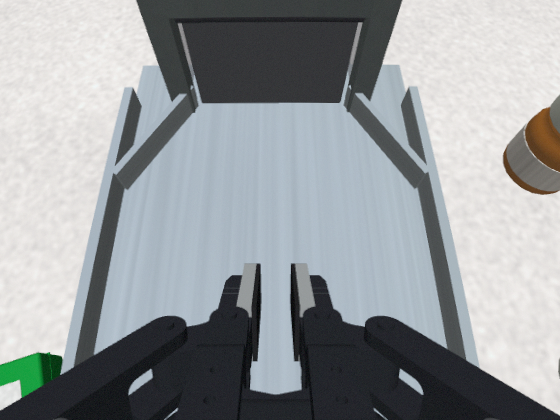

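```bash
python3 -c "
from h import *
P=np.load('p.npy');h=P[:3]
ci={c:imaging.camera_info(c) for c in('scene','top')}
S=lambda u,v:(285+u/7.5,150+v/7.5); T=lambda u,v:(150+u/6,180+v/6)
ob=[('scene',(-35,30,14),S(315,168)),('scene',(35,-30,14),S(537,335)),('scene',(-35,-30,14),S(400,308)),('scene',(-35,-30,-14),S(352,370)),
('top',(35,-30,14),T(218,265)),('top',(35,30,14),T(220,422)),('top',(-35,-30,14),T(345,240)),('top',(-35,30,14),T(350,408))]
def f(q):
    rt=R.from_euler('ZY',[q[4],q[3]])
    return np.concatenate([proj(ci[c],H(h,rt.apply(b)+q[:3])+(P[3:6] if c=='scene' else P[6:9])/1000)[0]-px for c,b,px in ob])
s=least_squares(f,[88,0,46,.78,0],x_scale=[10,10,10,.1,.1]);print(s.x.round(2),s.fun.round(1))
"
```

```text
[ 9.338e+01  5.840e+00  4.292e+01  7.000e-01 -3.000e-02] [-2.  -0.3 -0.1  0.2  0.5  0.1 -1.2  0.6 -0.2 -0.3 -0.3  0.4 -0.8 -0.5
 -1.2 -0.4]
```

Call:
jog_arm:
  rows:
    - {"xyz": [1, 0, -1], "delta_rot": [0, 0, 0], "fingers": 0.85}
    - {"xyz": [2, 0, -2], "delta_rot": [0, 0, 0], "fingers": 0.85}
    - {"xyz": [3, 0, -3], "delta_rot": [0, 0, 0], "fingers": 0.85}
    - {"xyz": [3.5, 0, -3.5], "delta_rot": [0, 0, 0], "fingers": 0.85}
    - {"xyz": [3.5, 0, -3.5], "delta_rot": [0, 0, 0], "fingers": 0.85}

```text
clock: 7.33
tcp_pos: [0.5519, 0.0176, 0.1492]
orientation: [-1.709, -1.852, -0.666]
contact_force: [0.5, 0.9, -0.2]
grip_width: 0.0129
```

```bash
python3 -c "
from h import *
a=cv2.imread('pics/scene0.png')
b=imaging.grab_frame('scene'); cv2.imwrite('pics/s12.png',b)
c=cv2.resize(b[150:230,285:385],None,fx=7.5,fy=7.5,interpolation=2)
c=cv2.convertScaleAbs(c,alpha=1.7); d=cv2.absdiff(c,cv2.imread('pics/s11.png'))
print('case/hatch diff',d[:, 80:].mean(), d[150:380,250:560].max())
e=cv2.absdiff(a,b); print('bystander diff', e[255:370,195:390].max())
print(r.get_obs()['clock'],r.get_obs()['qvel'].round(3))
"
```

```text
case/hatch diff 1.5026733001658374 7
bystander diff 20
7.3833 [ 0.002  0.028  0.021  0.016  0.008 -0.012  0.006]
```

View pics/s12.png

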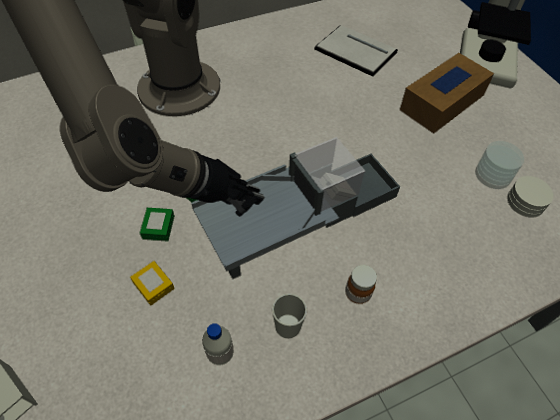

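```bash
python3 -c "
from bench import r
print(r.hand_in())"
```

```text
the job is handed in; nothing more can be done
None
```

I pushed the white slide case with leaned, nearly shut fingertips, diagonally to the centre line and then straight in through the flap. It went over the crest and slid down the chute. I then drew the fingers back out and up, and handed the job in at about 7.4 s; the hand-in gives no verdict.

What the last checks showed:
- **Flap:** it hangs shut in the wrist and scene pictures taken after I withdrew. I judged this by eye and did not measure the angle.
- **Case position:** it does not lie flat on the tray floor. It leans about 40° with its front edge down at the foot of the ramp. A fit to picture corners put its centre about 93 mm past the flap, 6 mm off the centre line and 43 mm above the bench. That is inside the limits, but only about 8 mm beyond the required 85 mm.
- **Case movement:** it did not visibly move between the last two scene pictures.
- **Jar, beaker and bottle:** they look unmoved when compared with the first scene picture.
- **Robot:** it touches nothing. The wrist force read no more than about 1.5 N after any move.

One check failed: the network's `case_center` query on the scene picture, with the case down the chute, found only the green and yellow look-alikes. The case position above therefore rests on my own corner readings.

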